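Load the reference cell into the analyser's sample drawer

ROBOT

A 6-joint arm with a two-finger parallel gripper is mounted at the origin on the work surface. World frame = base frame: x ahead of the robot, y to its left, z up, the work surface at z = 0. Lengths are in m, angles in rad, forces in N, time in s.
With the tool pointing down it reaches from about 0.25 to 0.775 m from the base axis. Payload 8.9 kg.
Tool frame: the origin (TCP) lies on the front face of the gripper's body, between the roots of the fingers; the fingertips stand 73 mm ahead of it and the grasp point (between the pads) lies 54 mm ahead of it (r.tip_reach is the distance from the TCP to the fingertips, in m); z points along the fingers, y is the line along which they close (so a half turn about z gives the same grasp; the last joint's range is limited). The gripper opens to 85 mm and grips with 20 to 120 N. Pads are 22 mm wide; open, the fingers measure 114 mm over their backs; the gripper's body (76 mm by 85 mm) begins 54 mm behind the grasp point. The pads swing forward as they close: fully open they stand 13 mm farther back than shut.
Start: joints at [1.137, 0.291, -0.153, 1.127, 0, 1.431], TCP at [0.153, 0.502, 0.304] pointing down, gripper open.
Joint ranges: [-2.52, 2.52], [-0.91, 1.74], [-1.3, 1.37], [-1.96, 2.02], [-1.52, 1.47], [-3.14, 3.14]. Speed limits (rad/s): [2.22, 2.22, 2.79, 3.14, 3.14, 3.14].

INTERFACE

Orientations are given as a unit quaternion [x, y, z, w].
In Python, from station import r gives the robot as it stands. The module is installed in compiled form; this text tells all that it offers.
- The arm moves only by the tool step_arm, never from a script. Its argument "targets" is text: rows parted by semicolons, each of 7 numbers parted by spaces: the shift along the world's x, y, z in units of 10 cm (1.0 is 10 cm), then the turn, a rotation vector about the world's x, y, z in units of 180 degrees (1.0 is 180 degrees), then the opening, from 0 (shut) to 1 (fully open). In form: dx dy dz rx ry rz fingers; .... A call has 1 to 5 rows; each row shifts and turns the commanded pose from where the row before left it; what a row does not reach is not made up. A row lasts 1/8 s, in which the tool goes at most 62.5 mm and 10.7 degrees, less where a joint would pass 70% of its speed; a pose out of reach is approached as far as the arm can. A call with a number of a shift or a turn outside -1 to 1 is refused whole. A call with a gripper value outside its range is refused whole. The fingers move at their own pace and stop on an object; "squeeze" is the grip in N (left out, the last holds). Time passes only in rows, so rows that do not move let the fingers close. It gives the time, the measured TCP pose, the force, the opening and the grip force at its end, in the units of the state.
- r.get_obs(): the state, without advancing time (a new reading comes with each control period).
- r.grab_frame(name): name is "side" or "top" or "wrist"; returns a dict with "image" (400x640x3 uint8, red, green, blue), "fx", "fy", "cx", "cy" (pixels), "dist_coeffs" ([k1, k2, p1, p2, k3] as OpenCV has them; the pictures are not rectified), "R" (3x3) and "t" (3): a world point X has camera coordinates R X + t. Camera axes: x right, y down, z forward; pixel columns grow to the right and rows downward; lengths in m; the calibration is good to about 2 mm. A picture is of the moment at which its call begins. There is no depth.
- r.sign_off(): hands the job in; it is judged then, once.
The state is a dict: "t": time; "joint_positions": joint angles; "dq": joint speeds; "joint_torque": joint torques, N m; "tool_pos": TCP position; "eef_rot": TCP orientation; "wrist_force": force on the tool from outside, world axes, zero at the start; "torque": the same for the moment, N m; "width": finger opening in m; "gripper_force": force on a finger pad.
Only numpy, scipy, OpenCV 4.12 (cv2) and the standard library are available. Lean on these libraries where they do the work, as an engineer would, in place of code of your own. Each camera call takes 0.05 s, during which the arm holds its last target. There are 200 camera calls.

TASK

Load the near-infrared analyser for its morning check: pick up the round reference cell and set it down, window up, in the round pocket of the open sample drawer so that it sits flat on the pocket's floor, then push the drawer all the way home until its catch has snapped and it stays shut. Do not drop the cell or slam the drawer, and leave the other things on the bench where they stand.

Things in the scene. Friction and masses are not known exactly. Their poses are not given: they have to be found in the camera images.
- analyser: White bench-top near-infrared analyser, fixed, 220 mm wide (y), 270 mm deep. Origin: bench level, middle of its front face; x points back into the housing, y to its left, z up. Its front edge is a nose 66 mm high; from x = 20 mm the display panel slopes up to 140 mm height at x = 105 mm. The drawer comes out of the front face towards -x; the instrument stands turned on the bench.
- sample_drawer (a joint): How far the sample drawer stands out, m: 0 = home (front plate against the housing, dead stop), 0.130 = fully out. Starts over 0.1 out. About 1 N of friction; it stays where it is left, but over the last 15 mm a sprung roller catch resists with up to about 6 N; its crest lies 7 mm short of home, and past it the catch draws the drawer in and holds it shut.
- pocket (a point): Centre of the floor of the round pocket in the drawer's dark grey tray; moves with the drawer, axes as the analyser's (push home = +x). Pocket 66 mm across, 10 mm deep, straight walls; floor 20 mm and the tray's flat top (116 mm wide) 30 mm above the bench. Back of the front plate (150 mm wide, top 60 mm above the bench) 57 mm to -x. With the drawer home it is 57 mm inside the front face.
- handle (a point): Middle of the drawer's grey bow handle, 40 mm above the bench; same axes as the pocket, 103 mm to -x of it; with the drawer home it is 46 mm in front of the front face. The bar is 110 mm long (y), 12 mm thick (x), 18 mm high (z), with a 28 mm gap between it and the front plate.
- round_cell: The round reference cell: bare aluminium disc, 62 mm in diameter, 28 mm high, with a white ceramic face under glass on top (window up) and a foot that tapers to 56 mm over its lowest 6 mm; 0.12 to 0.25 kg. Origin: centre of its underside, z up. Seated in the pocket its origin is at the point pocket and its top 18 mm stand above the tray.
- oblong_cell: Bystander: a rectangular aluminium cell with a white face, 84 x 58 mm, 22 mm high. Origin: centre of its underside, x along the long side.
- jar: Bystander: white plastic sample jar with a screw lid, about 54 mm in diameter, 75 mm high. Origin: centre of its underside.
- wash_bottle: Bystander: wash bottle with a thin bent spout, 68 mm in diameter, 186 mm high. Origin: centre of its underside.

How it is judged:
On the way:
1. the round cell sits flat in the pocket of the drawer, still open, and is let go (horizontal distance between round_cell and pocket below 0.004 m and z of round_cell in the frame of pocket below 0.003 m and angle between round_cell's own z axis and vertical below 0.08 rad and value of joint sample_drawer above 0.03 m and contact force between the fingers and round_cell below 0.1 N), for 0.2 s.
At the end, for the whole second after the job is handed in: The drawer is home (within 3 mm of its stop, held by its catch), and the round cell rests in the pocket, within 4 mm of its centre, no more than 3 mm above its floor, window up and level within 0.08 rad (value of joint sample_drawer below 0.003 m and horizontal distance between round_cell and pocket below 0.004 m and z of round_cell in the frame of pocket below 0.003 m and angle between round_cell's own z axis and vertical below 0.08 rad and linear speed of round_cell below 0.02 m/s); the robot touches nothing.
It fails at once if the cell is dropped: it moves faster than 0.7 m/s (a fall of some 25 mm) while the fingers do not hold it (linear speed of round_cell above 0.7 m/s and contact force between the fingers and round_cell below 0.1 N).
It fails at once if the drawer is slammed: it runs inwards faster than 0.5 m/s (velocity of joint sample_drawer below -0.5 m/s).
It fails at once if the oblong cell, the jar or the wash bottle is moved by more than 30 mm (distance of any of oblong_cell, jar, wash_bottle from where it was at the start of the episode above 0.03 m).
It also fails if it takes over 56 s, if anything falls off the work surface, if the arm or the gripper's body presses on something with over 40 N, if the wrist force passes 120 N, or if a joint passes its speed limit or range.

## Working session

There is one attempt and no reset: what is moved stays moved. The work goes in short steps, Python scripts to look and compute and a tool call to move; the robot and the scene stay as the last step left them, time stands still between calls to the robot, and variables do not carry over. Pictures are saved under pics/ and viewed, at most 10 in all, crops included, and the job is handed in when it is done.

Besides the shell and the picture viewer there is one more tool, called as name(argument=value, ...), one argument or row to a line, values as JSON. step_arm: Moves the arm, as the interface text tells. Its arguments: {"type":"object","properties":{"targets":{"type":"string"},"squeeze":{"type":"number"}},"required":["targets"]}

```bash
mkdir -p pics; cat > h.py <<'E'
import numpy as np, cv2
from station import r
def cam(n):
    f=r.grab_frame(n); f["K"]=np.array([[f["fx"],0,f["cx"]],[0,f["fy"],f["cy"]],[0,0,1.]]); f["d"]=np.array(f["dist_coeffs"]); f["R"]=np.array(f["R"]); f["t"]=np.array(f["t"]); return f
def save(f,p): cv2.imwrite(p,f["image"][:,:,::-1])
def ray(f,uv):
    p=cv2.undistortPoints(np.array(uv,float).reshape(-1,1,2),f["K"],f["d"]).reshape(-1,2)
    d=np.c_[p,np.ones(len(p))]@f["R"]; return -f["R"].T@f["t"],d
def onz(f,uv,z):
    c,d=ray(f,uv); return c+d*((z-c[2])/d[:,2])[:,None]
def proj(f,X):
    return cv2.projectPoints(np.array(X,float).reshape(-1,3),cv2.Rodrigues(f["R"])[0],f["t"],f["K"],f["d"])[0].reshape(-1,2)
E
python3 - <<'E'
from h import *
for n in("top","side"):
    f=cam(n); save(f,f"pics/{n}0.png"); print(n,-f["R"].T@f["t"],f["R"][2])
o=r.get_obs(); print({k:np.round(v,3) for k,v in o.items()})
E
```

```text
top [0.3423756  0.02569402 0.87503995] [ 0.24295463 -0.02069543 -0.96981686]
side [0.40737896 0.65398096 0.64619774] [ 0.15251332 -0.7208009  -0.67615512]
{'t': np.float64(0.1), 'joint_positions': array([ 1.137,  0.291, -0.154,  1.127, -0.   ,  1.432]), 'dq': array([-0.001, -0.001,  0.001,  0.001, -0.   ,  0.   ]), 'joint_torque': array([ 2.0000e-03, -5.3798e+01,  3.3192e+01,  9.0000e-03, -0.0000e+00,
        0.0000e+00]), 'tool_pos': array([0.152, 0.502, 0.303]), 'eef_rot': array([ 0.147,  0.989, -0.001, -0.   ]), 'wrist_force': array([-0.481, -0.39 , -0.579]), 'torque': array([-0.004,  0.008,  0.022]), 'gripper_force': np.float64(0.0), 'width': np.float64(0.085)}
```

View pics/top0.png

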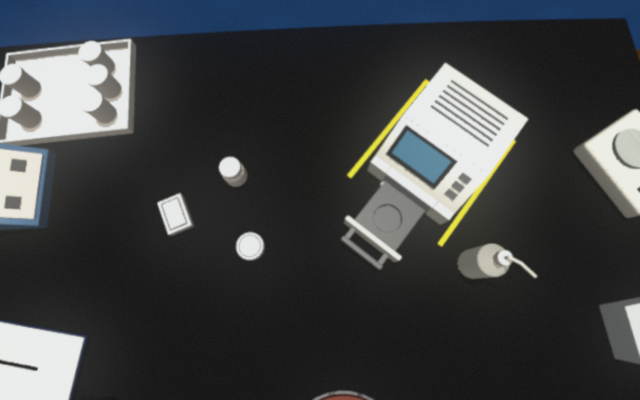

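View pics/side0.png

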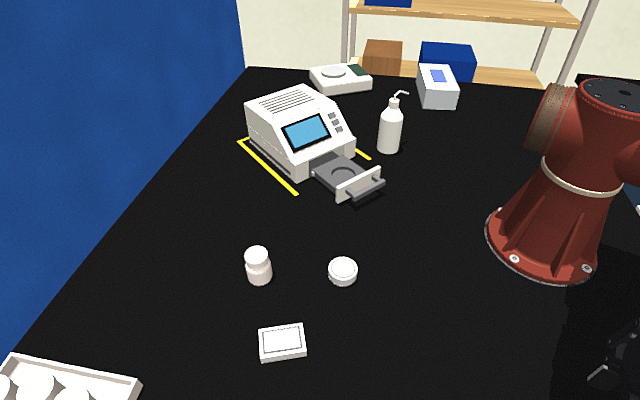

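The top view shows the round cell at about (250,246), the oblong cell at (175,214) and the jar at (232,170). The pocket is at (388,218), the front plate runs from (347,220) to (400,259), the handle is near (364,250), and the wash bottle is at (490,260). The side view agrees: cell (343,271), pocket (343,173).

```bash
python3 - <<'E'
from h import *
f=cam("top"); s=cam("side")
for g,(u,v),n in((f,(250,246),"top"),(s,(343,271),"side")):
    gr=cv2.cvtColor(g["image"],cv2.COLOR_RGB2GRAY); m=np.zeros_like(gr); m[v-22:v+22,u-22:u+22]=gr[v-22:v+22,u-22:u+22]>110
    c=max(cv2.findContours(m,0,1)[0],key=cv2.contourArea)
    print(n,cv2.boundingRect(c),cv2.minEnclosingCircle(c))
    P=onz(g,c.reshape(-1,2),.028); print(cv2.minEnclosingCircle((P[:,:2]*1000).astype(np.float32)))
def crop(g,x0,y0,w,h,k,nm):
    cv2.imwrite(nm,cv2.resize(g["image"][y0:y0+h,x0:x0+w,::-1],None,fx=k,fy=k,interpolation=cv2.INTER_CUBIC))
a=cv2.resize(f["image"][175:275,335:455,::-1],None,fx=6,fy=6,interpolation=cv2.INTER_CUBIC); cv2.imwrite("pics/tc.png",a[:, :])
crop(s,300,140,100,70,8,"pics/sc.png")
E
```

```text
top (236, 232, 28, 28) ((249.4499969482422, 245.5500030517578), 14.23052978515625)
((450.61590576171875, 183.04856872558594), 32.41736602783203)
side (328, 256, 30, 31) ((342.1587219238281, 270.74285888671875), 15.580801010131836)
((452.7643127441406, 190.49591064453125), 39.50644302368164)
```

View pics/tc.png

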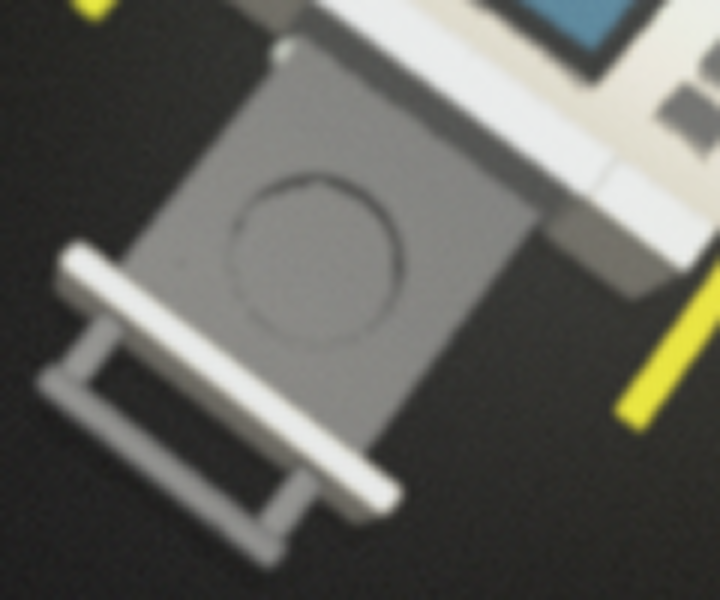

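View pics/sc.png

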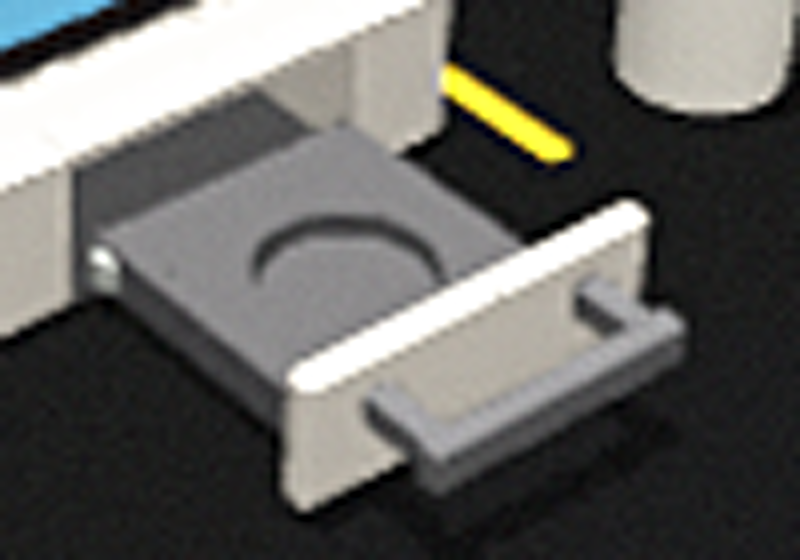

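The enlarged top view shows the pocket rim centred at crop (317,261), the plate's back edge from (80,240) to (405,490), and the handle bar's outer edge from (38,380) to (270,568). In the side crop the drawer is clear and the pocket is empty.

```bash
python3 - <<'E'
from h import *
f=cam("top")
p=lambda *a:[(335+x/6-.42,175+y/6-.42) for x,y in a]
pc=onz(f,p((317,261)),.03)[0]
pb=onz(f,p((80,240),(405,490),(58,268),(380,515)),.06)
hb=onz(f,p((38,380),(270,568)),.049)
te=onz(f,p((125,262),(290,45),(370,450),(538,215)),.03)
print("pocket",pc)
for n,(a,b) in dict(plate=(pb[0],pb[1]),platef=(pb[2],pb[3]),bar=(hb[0],hb[1]),t1=(te[0],te[1]),t2=(te[2],te[3])).items():
    d=(b-a)[:2]; print(n,a,b,np.linalg.norm(d),np.degrees(np.arctan2(d[1],d[0])), "mid",(a+b)/2)
print(r.tip_reach)
s=cam("side"); print("side pocket px",proj(s,[pc,[.451,.183,.028]]))
o=r.get_obs(); from scipy.spatial.transform import Rotation as R
print(R.from_quat(o["eef_rot"]).as_matrix().round(3))
w=cam("wrist"); print(-w["R"].T@w["t"],w["R"])
E
```

```text
pocket [ 0.49545522 -0.13531448  0.03      ]
plate [ 0.50301538 -0.04227585  0.06      ] [ 0.40404983 -0.15326172  0.06      ] 0.14870119151999972 -131.7232319465233 mid [ 0.4535326  -0.09776878  0.06      ]
platef [ 0.49294629 -0.03335996  0.06      ] [ 0.39565998 -0.1432381   0.06      ] 0.14675773610605689 -131.52173944806393 mid [ 0.44430314 -0.08829903  0.06      ]
bar [ 0.45331824 -0.023745    0.049     ] [ 0.37976153 -0.10339168  0.049     ] 0.1084167090160529 -132.72363787400312 mid [ 0.41653989 -0.06356834  0.049     ]
t1 [ 0.49934224 -0.06141744  0.03      ] [ 0.58226946 -0.13328872  0.03      ] 0.1097378878072137 -40.91478671196133 mid [ 0.54080585 -0.09735308  0.03      ]
t2 [ 0.42204738 -0.14820687  0.03      ] [ 0.50850477 -0.22300842  0.03      ] 0.11432475960016772 -40.86583413933 mid [ 0.46527608 -0.18560765  0.03      ]
0.0726
side pocket px [[343.55904026 173.60033339]
 [342.93994737 267.76556102]]
[[-0.957  0.291 -0.   ]
 [ 0.291  0.957 -0.   ]
 [ 0.    -0.    -1.   ]]
[0.08964681 0.52203478 0.3744352 ] [[ 0.28947425  0.95718136 -0.00291638]
 [ 0.92394482 -0.27862417  0.26209643]
 [ 0.25006125 -0.07856475 -0.96503728]]
```

step_arm(
  targets="0.37 -0.4 0 0 0 -0.027 1; 0.37 -0.4 0 0 0 -0.027 1; 0.37 -0.4 0 0 0 -0.027 1; 0.37 -0.4 -0.1 0 0 -0.027 1; 0.37 -0.4 -0.2 0 0 -0.028 1",
)

```text
t: 0.98
tool_pos: [0.339, 0.3013, 0.2743]
eef_rot: [0.354, 0.935, 0.001, 0.001]
wrist_force: [1.2, 0.6, -0.3]
width: 0.0851
gripper_force: 0.0
```

step_arm(
  targets="0.37 -0.4 -0.2 0 0 0 1; 0.37 -0.4 -0.3 0 0 0 1; 0.37 -0.4 -0.3 0 0 0 1; 0 0 0 0 0 0 1",
)

```text
t: 1.48
tool_pos: [0.4496, 0.1796, 0.192]
eef_rot: [0.355, 0.935, -0.001, -0.001]
wrist_force: [-0.1, 0.4, 0.4]
width: 0.0851
gripper_force: 0.0
```

```bash
python3 - <<'E'
from h import *
from scipy.spatial.transform import Rotation as R
w=cam("wrist"); save(w,"pics/w1.png"); o=r.get_obs(); print(o["t"],o["tool_pos"],R.from_quat(o["eef_rot"]).as_matrix().round(3))
print(proj(w,[.451,.183,.028]))
E
```

```text
1.525 [0.4487497  0.18100076 0.19297975] [[-0.748  0.663 -0.002]
 [ 0.663  0.748 -0.   ]
 [ 0.001 -0.002 -1.   ]]
[[326.24700554 205.54030372]]
```

View pics/w1.png

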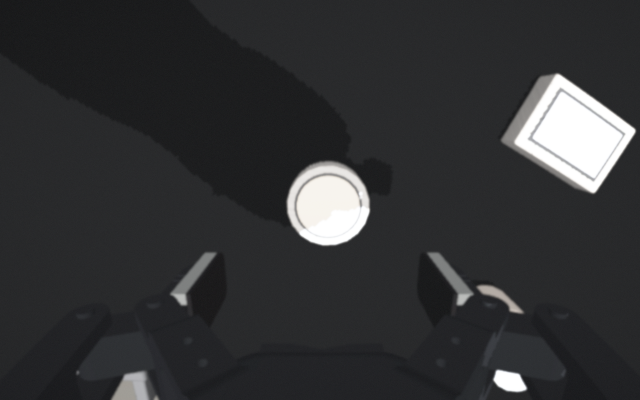

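The wrist view shows the cell midway between the fingers: its dark window ring is centred at about (328.5,206), and the predicted position was (326,205.5). I'll refine this numerically.

```bash
python3 - <<'E'
from h import *
w=cam("wrist"); o=r.get_obs()
g=cv2.cvtColor(w["image"],cv2.COLOR_RGB2GRAY)
m=np.zeros_like(g); m[150:255,270:390]=(g[150:255,270:390]>90)
c=max(cv2.findContours(m,0,1)[0],key=cv2.contourArea)
P=onz(w,c.reshape(-1,2),.028); print("outline",cv2.fitEllipse((P[:,:2]*1000).astype(np.float32)))
m2=np.zeros_like(g); cv2.circle(m2,(328,206),38,1,-1)
a=cv2.adaptiveThreshold(g,255,0,cv2.THRESH_BINARY_INV,11,8)*m2
pts=np.argwhere(a>0)[:,::-1]; d=np.hypot(*(pts-[328.5,206]).T); pts=pts[(d>26)&(d<37)]
P=onz(w,pts,.028); print("ring",len(pts),cv2.fitEllipse((P[:,:2]*1000).astype(np.float32)))
print(o["tool_pos"],onz(w,[(328.5,206)],.028))
E
```

```text
outline ((451.3944396972656, 184.1519317626953), (62.100059509277344, 65.7033462524414), 52.9775390625)
ring 426 ((452.09759521484375, 183.4009552001953), (49.2459831237793, 49.40899658203125), 177.3255157470703)
[0.44837121 0.18200542 0.19367858] [[0.45179886 0.18542372 0.028     ]]
```

step_arm(
  targets="0.037 0.02 -0.3 0 0 0 1; 0 0 -0.3 0 0 0 1; 0 0 -0.3 0 0 0 1; 0 0 -0.197 0 0 0 1; 0 0 0 0 0 0 1",
)

```text
t: 2.2
tool_pos: [0.451, 0.1853, 0.0839]
eef_rot: [0.352, 0.936, -0.0, -0.001]
wrist_force: [0.4, 0.3, 0.2]
width: 0.0856
gripper_force: 0.0
```

step_arm(
  targets="0 0 0 0 0 0 1; 0 0 0 0 0 0 1",
)

```text
t: 2.45
tool_pos: [0.4528, 0.1849, 0.0853]
eef_rot: [0.353, 0.936, 0.001, 0.001]
wrist_force: [-0.3, -0.6, 0.3]
width: 0.0854
gripper_force: 0.0
```

step_arm(
  targets="0 0 0 0 0 0 0.6; 0 0 0 0 0 0 0.5; 0 0 0 0 0 0 0.4; 0 0 0 0 0 0 0.4; 0 0 0 0 0 0 0.4",
  squeeze=35,
)

```text
t: 3.08
tool_pos: [0.4525, 0.1844, 0.0849]
eef_rot: [0.353, 0.936, 0.0, 0.0]
wrist_force: [-3.2, -0.4, 9.8]
width: 0.0604
gripper_force: 35.7
```

```bash
python3 - <<'E'
from h import *
w=cam("wrist"); save(w,"pics/w2.png"); o=r.get_obs(); print(o["t"],o["tool_pos"],o["width"],o["gripper_force"],r.tip_reach)
E
```

```text
3.125 [0.45244647 0.18440662 0.084929  ] 0.06050967695589647 35.694406628608704 0.0726
```

View pics/w2.png

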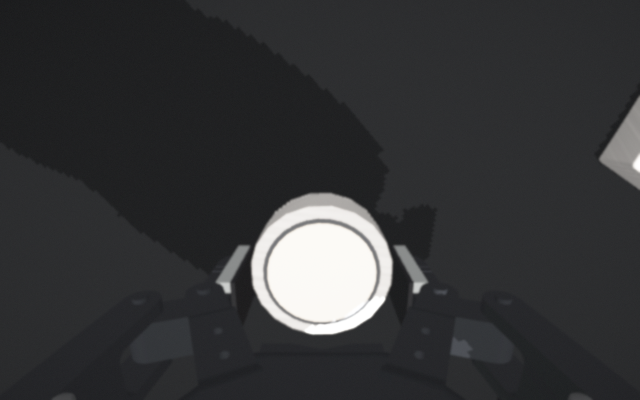

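The wrist view shows the cell gripped and centred between the pads, with its ring at about (322,271). I'll lift it and carry it over the pocket.

step_arm(
  targets="0 0 0.1 0 0 0 0.4; 0 0 0.2 0 0 0 0.4; 0 0 0.3 0 0 0 0.4; 0 -0.1 0.3 0 0 0 0.4; 0.04 -0.3 0 0 0 0 0.4",
)

```text
t: 3.75
tool_pos: [0.4574, 0.1449, 0.1767]
eef_rot: [0.352, 0.936, 0.001, 0.002]
wrist_force: [0.4, -0.5, -3.6]
width: 0.0605
gripper_force: 39.2
```

step_arm(
  targets="0.08 -0.5 0 0 0 0 0.4; 0.08 -0.5 0 0 0 0 0.4; 0.08 -0.5 0 0 0 0 0.4; 0.08 -0.5 0 0 0 0 0.4; 0.05 -0.4 0 0 0 0 0.4",
)

```text
t: 4.38
tool_pos: [0.4933, -0.0977, 0.1747]
eef_rot: [0.354, 0.935, -0.0, 0.0]
wrist_force: [0.7, 0.2, -3.1]
width: 0.0604
gripper_force: 39.2
```

step_arm(
  targets="0.03 -0.3 0 0 0 0 0.4; 0 -0.1 0 0 0 0 0.4; 0 0 0 0 0 0 0.4; 0 0 0 0 0 0 0.4",
)

```text
t: 4.88
tool_pos: [0.4959, -0.1346, 0.1742]
eef_rot: [0.353, 0.936, 0.0, -0.0]
wrist_force: [-0.0, 0.6, -1.6]
width: 0.0601
gripper_force: 39.1
```

```bash
python3 - <<'E'
from h import *
from scipy.spatial.transform import Rotation as R
w=cam("wrist"); save(w,"pics/w3.png"); o=r.get_obs(); print(o["t"],o["tool_pos"],o["width"],o["gripper_force"],R.from_quat(o["eef_rot"]).as_matrix().round(3))
t=cam("top");
a=cv2.resize(t["image"][165:275,335:455,::-1],None,fx=5,fy=5,interpolation=cv2.INTER_CUBIC)
cv2.imwrite("pics/w3.png",np.vstack([w["image"][:,:600,::-1][60:],]))
E
```

```text
4.925 [ 0.49603269 -0.13454833  0.17423602] 0.0603846709223508 39.13673758506775 [[-0.751  0.66  -0.   ]
 [ 0.66   0.751  0.   ]
 [ 0.001  0.    -1.   ]]
```

View pics/w3.png

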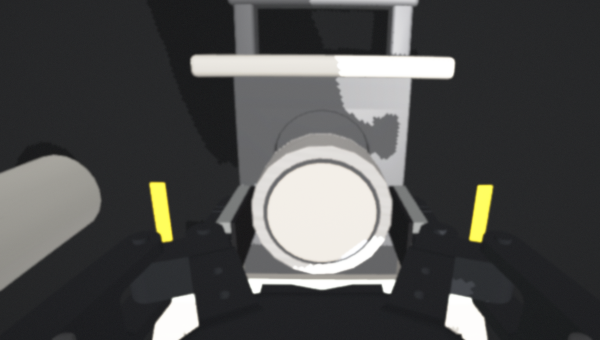

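The wrist view, cropped from row 60, shows the cell ring at about (322,212), the plate from x 191 to 455 at row 67, and the far rim arc of the pocket topping at about (322,110). I'll measure the lateral and axial offsets in this single view.

```bash
python3 - <<'E'
from h import *
w=cam("wrist"); o=r.get_obs(); tp=o["tool_pos"]; g=cv2.cvtColor(w["image"],cv2.COLOR_RGB2GRAY)
ux=np.array([.75,-.661]); uy=np.array([.661,.75])
def loc(P): P=np.atleast_2d(P)[:,:2]-[.4955,-.1353]; return np.c_[P@ux,P@uy]*1000
m=np.zeros_like(g); cv2.circle(m,(322,272),66,1,-1)
a=cv2.adaptiveThreshold(g,255,0,cv2.THRESH_BINARY_INV,15,8)*m
p=np.argwhere(a>0)[:,::-1]; d=np.hypot(*(p-[322,272]).T); p=p[(d>48)&(d<63)]
P=onz(w,p,tp[2]-.0569); e=cv2.fitEllipse((P[:,:2]*1000).astype(np.float32)); print("ring loc",loc(np.array(e[0])/1000),e[1], "tcp",loc(tp))
# plate
m=(g>130).astype(np.uint8); m[:105]=0; m[142:]=0; m[:,:180]=0; m[:,470:]=0
c=max(cv2.findContours(m,0,1)[0],key=cv2.contourArea); x,y,W,H=cv2.boundingRect(c); print(x,y,W,H)
R_=cv2.minAreaRect(c); print(R_); print("plate",loc(onz(w,cv2.boxPoints(R_),.06)))
# tray edges + arc: print rows
for v in (150,165,190,205): print(v,loc(onz(w,[(235,v),(410,v)],.03)))
print("arc",loc(onz(w,[(275,205),(322,170),(370,210)],.03)))
i=w["image"][130:250,215:435,::-1]; cv2.imwrite("pics/w3c.png",cv2.resize(cv2.convertScaleAbs(i,alpha=1.5),None,fx=3.6,fy=3.6,interpolation=cv2.INTER_CUBIC))
E
```

```text
ring loc [[0.90632521 1.4397363 ]] (49.18461227416992, 51.39171600341797) tcp [[0.09610226 0.86512588]]
190 105 265 37
((322.0, 123.0), (36.0, 264.0), 90.0)
plate [[-72.66824077 -72.01817842]
 [-73.07613579  74.74435758]
 [-53.27466129  76.66705529]
 [-52.83243312 -73.81996907]]
150 [[-44.59925841 -56.18862465]
 [-44.9489896   59.79560321]]
165 [[-34.5969469  -56.81512813]
 [-34.95775542  60.49254643]]
190 [[-17.41543581 -57.9297503 ]
 [-17.79594028  61.7290624 ]]
205 [[ -6.77146145 -58.64346235]
 [ -7.16457957  62.5188267 ]]
arc [[ -6.86391357 -30.82265903]
 [-31.28185627   1.53377258]
 [ -3.48443368  34.87693351]]
```

View pics/w3c.png

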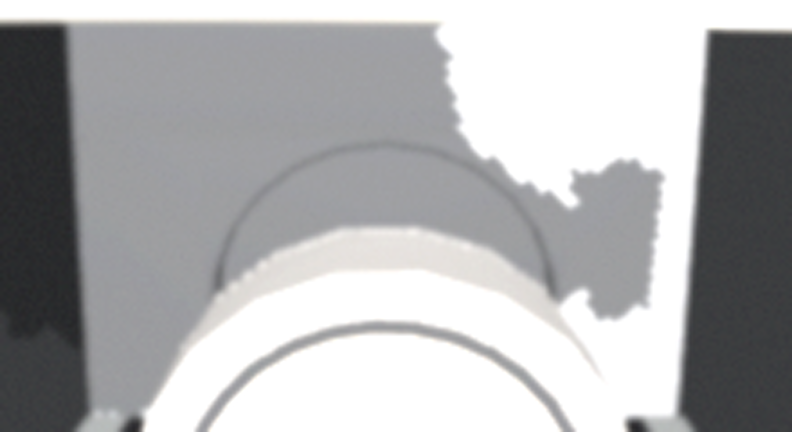

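The pocket centre in this view is at lateral +1.5 mm and axial about +1.2 mm; the cell is at +1.4 and +0.9 mm. They are aligned to about 0.3 mm, so I'll lower it.

step_arm(
  targets="0 0 -0.2 0 0 0 0.4; 0 0 -0.2 0 0 0 0.4; 0 0 -0.12 0 0 0 0.4; 0 0 -0.05 0 0 0 0.4; 0 0 0 0 0 0 0.4",
)

```text
t: 5.65
tool_pos: [0.4963, -0.1355, 0.1173]
eef_rot: [0.353, 0.936, 0.0, -0.0]
wrist_force: [-0.3, -0.1, -3.3]
width: 0.0603
gripper_force: 39.2
```

step_arm(
  targets="0 0 -0.03 0 0 0 0.4; 0 0 -0.03 0 0 0 0.4; 0 0 -0.03 0 0 0 0.4; 0 0 0 0 0 0 0.4",
)

```text
t: 6.15
tool_pos: [0.4961, -0.1356, 0.108]
eef_rot: [0.353, 0.936, -0.0, -0.0]
wrist_force: [0.0, -0.0, -2.6]
width: 0.0605
gripper_force: 39.2
```

step_arm(
  targets="0 0 -0.01 0 0 0 0.4; 0 0 -0.01 0 0 0 0.4; 0 0 0 0 0 0 0.4",
)

```text
t: 6.52
tool_pos: [0.4962, -0.1356, 0.1061]
eef_rot: [0.353, 0.936, -0.0, -0.0]
wrist_force: [-0.3, 0.1, -2.1]
width: 0.0603
gripper_force: 39.2
```

step_arm(
  targets="0 0 -0.01 0 0 0 0.4; 0 0 0 0 0 0 0.4; 0 0 0 0 0 0 0.4",
)

```text
t: 6.9
tool_pos: [0.4962, -0.1356, 0.1052]
eef_rot: [0.353, 0.936, -0.0, -0.0]
wrist_force: [-0.1, 0.5, -1.4]
width: 0.0606
gripper_force: 39.2
```

step_arm(
  targets="0 0 -0.01 0 0 0 0.4; 0 0 0 0 0 0 0.4; 0 0 0 0 0 0 0.4",
)

```text
t: 7.28
tool_pos: [0.4969, -0.1362, 0.105]
eef_rot: [0.353, 0.935, -0.0, 0.001]
wrist_force: [-0.1, -2.6, 5.3]
width: 0.0604
gripper_force: 40.0
```

Contact with the floor. I'll release gradually.

step_arm(
  targets="0 0 0 0 0 0 0.73; 0 0 0 0 0 0 0.76; 0 0 0 0 0 0 0.85; 0 0 0 0 0 0 1; 0 0 0 0 0 0 1",
  squeeze=20,
)

```text
t: 7.9
tool_pos: [0.4962, -0.1356, 0.1042]
eef_rot: [0.353, 0.936, 0.0, -0.0]
wrist_force: [-0.5, 0.1, -0.2]
width: 0.0854
gripper_force: 0.0
```

step_arm(
  targets="0 0 0 0 0 0 1; 0 0 0 0 0 0 1; 0 0 0.1 0 0 0 1; 0 0 0.3 0 0 0 1; 0 0 0.4 0 0 0 1",
)

```text
t: 8.52
tool_pos: [0.4957, -0.1354, 0.1851]
eef_rot: [0.353, 0.936, 0.0, -0.001]
wrist_force: [0.9, 0.2, -0.2]
width: 0.0851
gripper_force: 0.0
```

step_arm(
  targets="0 0 0 0 0 0 1; 0 0 0 0 0 0 1",
)

```text
t: 8.78
tool_pos: [0.4961, -0.1356, 0.1843]
eef_rot: [0.353, 0.936, -0.0, 0.0]
wrist_force: [-0.3, -0.2, -0.4]
width: 0.0853
gripper_force: 0.0
```

```bash
python3 - <<'E'
from h import *
w=cam("wrist"); save(w,"pics/w4.png"); o=r.get_obs(); print(o["t"],o["tool_pos"],o["width"],o["gripper_force"])
E
```

```text
8.825 [ 0.49581173 -0.13546761  0.18377975] 0.08549975004841774 0.0
```

View pics/w4.png

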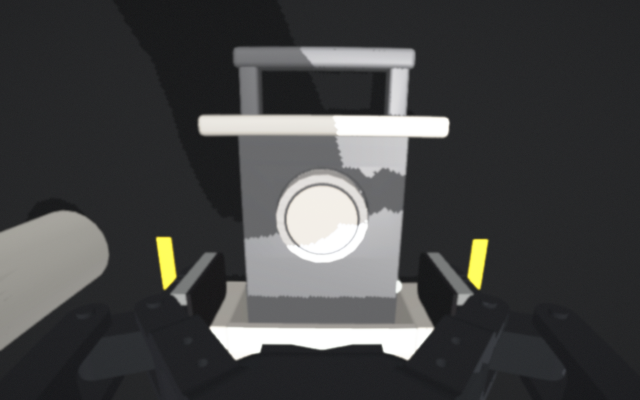

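The cell now sits centred in the pocket, with its ring at (322,219), concentric and level-looking, and the fingers are clear. I'll close them and go round to the front of the handle.

step_arm(
  targets="-0.27 0.24 0 0 0 0 0.5; -0.37 0.33 0 0 0 0 0; -0.3 0.26 0 0 0 0 0; -0.14 0.13 0 0 0 0 0; 0 0 0 0 0 0 0",
)

```text
t: 9.45
tool_pos: [0.3878, -0.0392, 0.184]
eef_rot: [0.353, 0.936, -0.0, -0.0]
wrist_force: [0.4, -0.5, 0.7]
width: 0.0002
gripper_force: 0.0
```

step_arm(
  targets="0 0 -0.2 0 0 0 0; 0 0 -0.3 0 0 0 0; 0 0 -0.2 0 0 0 0; 0 0 -0.1 0 0 0 0; 0 0 0 0 0 0 0",
)

```text
t: 10.07
tool_pos: [0.3886, -0.04, 0.1038]
eef_rot: [0.353, 0.935, -0.0, -0.0]
wrist_force: [-0.7, -1.1, 0.8]
width: -0.0001
gripper_force: 0.0
```

```bash
python3 - <<'E'
from h import *
f=cam("top"); s=cam("side"); o=r.get_obs(); print(o["t"],o["tool_pos"],o["width"],o["wrist_force"])
a=cv2.resize(f["image"][165:285,320:440,::-1],None,fx=4,fy=4); b=cv2.resize(s["image"][100:220,280:360+40,::-1],None,fx=4,fy=4)
cv2.imwrite("pics/p1.png",cv2.resize(np.hstack([a,b]),None,fx=.83,fy=.83))
E
```

```text
10.175 [ 0.38888771 -0.03997794  0.10460831] 0.00012082305176102132 [ 0.55522527  0.37538957 -0.79058822]
```

View pics/p1.png

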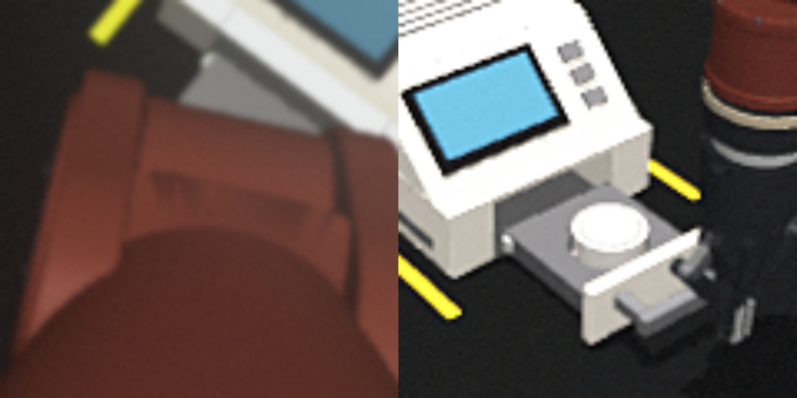

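The side view shows the cell seated level in the pocket and the closed fingers upright just in front of the handle bar. I'll push gently.

step_arm(
  targets="0.075 -0.066 0 0 0 0 0; 0.06 -0.053 0 0 0 0 0; 0.06 -0.053 0 0 0 0 0; 0.06 -0.053 0 0 0 0 0; 0.06 -0.053 0 0 0 0 0",
)

```text
t: 10.8
tool_pos: [0.42, -0.0678, 0.1042]
eef_rot: [0.353, 0.936, -0.0, -0.0]
wrist_force: [-0.7, 1.2, 0.7]
width: -0.0001
gripper_force: 0.5
```

step_arm(
  targets="0.09 -0.079 0 0 0 0 0; 0.09 -0.079 0 0 0 0 0; 0.09 -0.079 0 0 0 0 0; 0.09 -0.079 0 0 0 0 0; 0.06 -0.053 0 0 0 0 0",
)

```text
t: 11.42
tool_pos: [0.4626, -0.105, 0.1042]
eef_rot: [0.353, 0.935, 0.0, 0.0]
wrist_force: [-0.7, 1.3, 0.0]
width: 0.0004
gripper_force: 0.6
```

```bash
python3 - <<'E'
from h import *
s=cam("side"); f=cam("top"); o=r.get_obs(); print(o["t"],o["tool_pos"],o["wrist_force"])
b=cv2.resize(s["image"][100:220,260:400,::-1],None,fx=4,fy=4)
cv2.imwrite("pics/p2.png",b)
E
```

```text
11.525 [ 0.46281146 -0.10508294  0.10432431] [0.7196817  0.00814904 0.75603945]
```

View pics/p2.png

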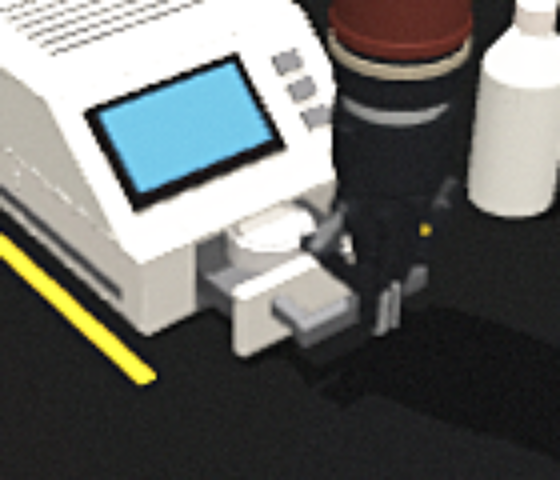

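The drawer is about two thirds closed and the cell is still seated. By my count that was the 11th picture, one over the limit of 10, so I'll rely on forces and numbers from here.

step_arm(
  targets="0.06 -0.053 0 0 0 0 0; 0.045 -0.04 0 0 0 0 0; 0.0375 -0.033 0 0 0 0 0",
)

```text
t: 11.9
tool_pos: [0.4763, -0.1172, 0.1042]
eef_rot: [0.353, 0.936, -0.0, 0.0]
wrist_force: [-1.3, -0.3, 0.4]
width: -0.0001
gripper_force: 0.4
```

step_arm(
  targets="0.03 -0.026 0 0 0 0 0; 0.03 -0.026 0 0 0 0 0",
)

```text
t: 12.15
tool_pos: [0.4821, -0.1223, 0.1042]
eef_rot: [0.353, 0.936, -0.0, -0.0]
wrist_force: [-0.6, 0.2, 0.8]
width: -0.0003
gripper_force: 0.4
```

step_arm(
  targets="0.03 -0.026 0 0 0 0 0; 0.023 -0.02 0 0 0 0 0",
)

```text
t: 12.4
tool_pos: [0.4875, -0.1269, 0.1042]
eef_rot: [0.353, 0.936, -0.0, 0.0]
wrist_force: [-1.1, 0.3, 0.8]
width: -0.0001
gripper_force: 0.4
```

step_arm(
  targets="0.023 -0.02 0 0 0 0 0; 0.023 -0.02 0 0 0 0 0",
)

```text
t: 12.65
tool_pos: [0.492, -0.1309, 0.1042]
eef_rot: [0.353, 0.936, -0.0, -0.0]
wrist_force: [-0.6, -0.5, 0.8]
width: 0.0002
gripper_force: 0.4
```

step_arm(
  targets="0.023 -0.02 0 0 0 0 0; 0.023 -0.02 0 0 0 0 0",
)

```text
t: 12.9
tool_pos: [0.4958, -0.1343, 0.104]
eef_rot: [0.353, 0.936, 0.0, -0.001]
wrist_force: [-3.1, 2.5, 3.7]
width: -0.0002
gripper_force: 2.0
```

step_arm(
  targets="0.023 -0.02 0 0 0 0 0; 0.023 -0.02 0 0 0 0 0",
)

```text
t: 13.15
tool_pos: [0.5017, -0.1392, 0.1043]
eef_rot: [0.353, 0.936, -0.0, 0.001]
wrist_force: [-0.3, 0.1, -0.9]
width: 0.0
gripper_force: 0.0
```

step_arm(
  targets="0.015 -0.013 0 0 0 0 0; 0.015 -0.013 0 0 0 0 0",
)

```text
t: 13.4
tool_pos: [0.5043, -0.1415, 0.1043]
eef_rot: [0.353, 0.936, 0.0, 0.0]
wrist_force: [-3.7, 4.5, 3.0]
width: -0.0001
gripper_force: 2.7
```

step_arm(
  targets="0.015 -0.013 0 0 0 0 0; 0 0 0 0 0 0 0",
)

```text
t: 13.65
tool_pos: [0.5044, -0.1417, 0.1039]
eef_rot: [0.353, 0.936, 0.001, -0.001]
wrist_force: [-4.2, 4.9, 4.1]
width: -0.0002
gripper_force: 3.2
```

step_arm(
  targets="0.015 -0.013 0 0 0 0 0; 0 0 0 0 0 0 0",
)

```text
t: 13.9
tool_pos: [0.5046, -0.142, 0.1036]
eef_rot: [0.353, 0.936, 0.001, -0.003]
wrist_force: [-9.0, 8.2, 8.2]
width: 0.0002
gripper_force: 6.3
```

step_arm(
  targets="0.015 -0.013 0 0 0 0 0; 0 0 0 0 0 0 0",
)

```text
t: 14.15
tool_pos: [0.5047, -0.1422, 0.1033]
eef_rot: [0.353, 0.936, 0.002, -0.005]
wrist_force: [-13.4, 13.3, 12.4]
width: 0.0002
gripper_force: 9.3
```

The force is rising against a dead stop, so the drawer is home. I'll back away and lift clear.

step_arm(
  targets="-0.045 0.039 0 0 0 0 0; -0.15 0.132 0 0 0 0 0; -0.225 0.198 0 0 0 0 0; -0.1 0.09 0.3 0 0 0 0; -0.3 0.26 0.4 0 0 0 0",
)

```text
t: 14.78
tool_pos: [0.4271, -0.0737, 0.1748]
eef_rot: [0.354, 0.935, -0.0, 0.001]
wrist_force: [1.0, 0.5, 0.5]
width: 0.0003
gripper_force: 0.0
```

step_arm(
  targets="-0.3 0.3 0.3 0 0 0 0; -0.2 0.4 0.2 0 0 0 0; 0 0.5 0 0 0 0 0; 0 0.5 0 0 0 0 0; 0 0 0 0 0 0 0",
)

```text
t: 15.4
tool_pos: [0.3766, 0.0993, 0.2246]
eef_rot: [0.351, 0.936, 0.001, 0.001]
wrist_force: [-0.2, 0.0, 0.3]
width: 0.0003
gripper_force: 0.0
```

```bash
python3 - <<'E'
from h import *
f=cam("top"); save(f,"pics/end.png"); o=r.get_obs(); print(o["t"],o["tool_pos"],o["wrist_force"])
g=cv2.cvtColor(f["image"],cv2.COLOR_RGB2GRAY); h=cv2.cvtColor(cv2.imread("pics/top0.png"),cv2.COLOR_BGR2GRAY)
# intensity along drawer axis, lateral -20..20 mean, at z=.06 plane, before and after
ux=np.array([.75,-.661]); uy=np.array([.661,.75]); P0=np.array([.4955,-.1353])
for z,lat in((.06,65),(.049,40)):
  for im in(h,g):
    out=[]
    for a in range(-120,150,6):
        q=proj(f,[np.r_[P0+(a*ux+(l)*uy)/1000,z] for l in np.linspace(lat-8,lat+8,9)])
        out.append(int(np.mean([im[int(round(v)),int(round(u))] for u,v in q])))
    print(z,list(zip(range(-120,150,6),out)))
E
```

```text
15.45 [0.37673153 0.09783167 0.22443044] [0.45466005 0.1144851  0.39370124]
0.06 [(-120, 35), (-114, 34), (-108, 36), (-102, 40), (-96, 36), (-90, 37), (-84, 36), (-78, 56), (-72, 103), (-66, 214), (-60, 222), (-54, 83), (-48, 53), (-42, 54), (-36, 54), (-30, 54), (-24, 54), (-18, 53), (-12, 54), (-6, 56), (0, 55), (6, 56), (12, 58), (18, 58), (24, 57), (30, 58), (36, 60), (42, 62), (48, 93), (54, 110), (60, 102), (66, 99), (72, 114), (78, 222), (84, 231), (90, 231), (96, 222), (102, 218), (108, 204), (114, 113), (120, 61), (126, 110), (132, 124), (138, 124), (144, 124)]
0.06 [(-120, 27), (-114, 28), (-108, 29), (-102, 28), (-96, 28), (-90, 29), (-84, 30), (-78, 30), (-72, 32), (-66, 32), (-60, 33), (-54, 32), (-48, 34), (-42, 36), (-36, 35), (-30, 37), (-24, 38), (-18, 40), (-12, 40), (-6, 40), (0, 42), (6, 43), (12, 44), (18, 46), (24, 47), (30, 48), (36, 48), (42, 55), (48, 99), (54, 107), (60, 149), (66, 229), (72, 185), (78, 222), (84, 231), (90, 231), (96, 222), (102, 218), (108, 204), (114, 112), (120, 61), (126, 110), (132, 123), (138, 124), (144, 125)]
0.049 [(-120, 33), (-1
[... 301 characters left out ...]
 133), (48, 133), (54, 133), (60, 126), (66, 87), (72, 84), (78, 161), (84, 233), (90, 234), (96, 233), (102, 220), (108, 218), (114, 188), (120, 73), (126, 69), (132, 119), (138, 125), (144, 126)]
0.049 [(-120, 27), (-114, 27), (-108, 27), (-102, 27), (-96, 28), (-90, 31), (-84, 30), (-78, 31), (-72, 33), (-66, 32), (-60, 33), (-54, 34), (-48, 34), (-42, 36), (-36, 37), (-30, 38), (-24, 39), (-18, 40), (-12, 41), (-6, 43), (0, 43), (6, 41), (12, 42), (18, 63), (24, 137), (30, 128), (36, 93), (42, 94), (48, 111), (54, 122), (60, 114), (66, 210), (72, 228), (78, 175), (84, 232), (90, 234), (96, 233), (102, 220), (108, 218), (114, 188), (120, 73), (126, 70), (132, 119), (138, 125), (144, 125)]
```

The plate now lies directly against the housing nose: it shifted from about -63 mm to about +66 mm, and the nose starts at about +74 mm. The robot is clear of everything.

```bash
python3 -c "
from station import r
print(r.sign_off())"
```

```text
the job is handed in; nothing more can be done
None
```

I handed the job in with the round cell seated in the pocket and the drawer pushed to its dead stop; the catch snapped and it stayed shut after I backed off. The sign-off returned no verdict, and I viewed 11 pictures, one over the limit of 10.

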